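# Nest the drawn brass cups

## Task

Take the round file out of the widest brass cup and stand it in the square tool pot. Then lift the middle cup out of its sloping cradle and lower it, upright and without dropping it, right down into the widest cup, and last do the same with the narrowest cup, nesting it inside the middle one. Keep the widest cup standing on the bench and leave the other things on the bench where they are.

Things in the scene. Friction and masses are not known exactly. Their poses are not given: they have to be found in the camera images.
- wide_cup: plain brass cup, open on top, straight wall 3 mm thick, floor 4 mm thick, lower edge bevelled 5 mm; outside diameter 84 mm, height 90 mm. Origin: centre of its underside; z: its axis, towards the mouth. The widest and lowest of the three; stands loose and upright on the bench, with the file in it.
- middle_cup: plain brass cup, open on top, straight wall 3 mm thick, floor 4 mm thick, lower edge bevelled 5 mm; outside diameter 62 mm, height 118 mm. Origin: centre of its underside; z: its axis, towards the mouth. Starts tilted 30 degrees in a cradle. Nested, it stands on the floor of the wide cup and sticks out 32 mm above its rim.
- narrow_cup: plain brass cup, open on top, straight wall 3 mm thick, floor 4 mm thick, lower edge bevelled 5 mm; outside diameter 44 mm, height 146 mm. Origin: centre of its underside; z: its axis, towards the mouth. Narrowest and tallest. Starts tilted 30 degrees in the other cradle. Nested, it stands on the floor of the middle cup and sticks out 32 mm above its rim.
- cradle_m: fixed wooden cradle on a 130 by 90 mm foot: a V-trough, 60 mm long, on a floor leaning 30 degrees, open to its +x side. It holds the middle cup tilted 30 degrees from upright, the cup's mouth leaning to the cradle's -x. Origin: on the bench under the centre of the cup's foot, the foot standing 50 mm above; x: along the foot, z: up.
- cradle_n: fixed wooden cradle on a 130 by 90 mm foot: a V-trough, 60 mm long, on a floor leaning 30 degrees, open to its +x side. It holds the narrow cup tilted 30 degrees from upright, the cup's mouth leaning to the cradle's -x. Origin: on the bench under the centre of the cup's foot, the foot standing 50 mm above; x: along the foot, z: up.
- file: round steel file with a round wooden handle, 200 mm long, leaning about 37 degrees in the wide cup with the handle up and out. Steel 10 mm in diameter for the first 115 mm, handle 21 to 24 mm in diameter from there to the end. Origin: centre of the steel tip; z: its axis, towards the handle.
- file_handle (a point): point on the file's axis in the middle of its handle, 160 mm from the tip; axes as the file's.
- tool_pot: fixed square aluminium pot, open at the top, outside 66 by 66 mm, walls 4 mm, 105 mm high, on a 90 by 90 mm foot plate 6 mm thick. Inside floor 6 mm above the bench. Origin: centre of its underside; z: up.
- flange: bystander: brass flange 60 mm wide with an upright stem, 50 mm high. Origin: centre of its underside.
- mallet: bystander: hammer 280 mm long lying on the bench along its x axis.
- strip: bystander: brass strip 180 by 24 by 8 mm lying on the bench along its x axis. Origin: centre of its underside.
- tin: bystander: yellow tin 90 mm in diameter, 100 mm high. Origin: centre of its underside.
- jar: bystander: white jar 68 mm in diameter, 80 mm high. Origin: centre of its underside.
- collar: bystander: steel collar 44 mm in diameter, 28 mm high. Origin: centre of its underside.

How it is judged:
By the outcome, as a careful person would: the job done as asked, in the order asked, and still so for the second after the job is handed in, with the robot touching nothing.
It also fails if it takes over 72 s, if anything falls off the work surface, if the arm or the gripper's body presses on something with over 40 N, if the wrist force passes 120 N, or if a joint passes its speed limit or range.

## Robot

A 7-joint arm with a two-finger parallel gripper is mounted at the origin on the work surface. World frame = base frame: x ahead of the robot, y to its left, z up, the work surface at z = 0. Lengths are in m, angles in rad, forces in N, time in s.
With the tool pointing down it reaches from about 0.4 to 0.875 m from the base axis. Payload 6.5 kg.
Tool frame: the origin (TCP) lies midway between the tips of the shut fingers; the grasp point (between the pads) lies 19 mm behind it (arm.grip_depth is the distance from the TCP to the grasp point, in m); x points along the fingers, y is the direction in which the jaws open and shut, and the axes are right-handed (so a half turn about x gives the same grasp; the last joint's range is limited). The gripper opens to 85 mm and grips with 20 to 120 N. Pads are 22 mm wide; open, the fingers measure 114 mm over their backs; the gripper's body (76 mm by 85 mm) begins 54 mm behind the grasp point. The pads swing forward as they close: fully open they stand 13 mm farther back than shut.
Start: joints at [-1.189, 0.536, -0.004, 1.538, 0.003, 1.067, -0.071], TCP at [0.281, 0.586, 0.2] pointing down, gripper open.
Joint ranges: [-2.7, 2.7], [-0.37, 2.16], [-1.27, 1.26], [0.24, 2.4], [-1.31, 4.45], [0.19, 1.91], [-2.76, 2.76]. Speed limits (rad/s): [2.39, 2.39, 3.14, 3.14, 3.14, 3.14, 3.14].

## Interface

Orientations are given as [roll, pitch, yaw] about the fixed x, y, z axes, in that order (R = Rz(yaw) Ry(pitch) Rx(roll)).
In Python, from plant import arm gives the robot as it stands. The module is installed in compiled form; this text tells all that it offers.
- The arm moves only by the tool drive_tool, never from a script. Its argument "plan" is a list that holds one entry, the list of rows, each a list of 7 numbers: the shift along the tool's x, y, z in m, then the turn, a rotation vector about the tool's x, y, z in rad, then the closure, from -1 (fully open) to 1 (shut). In form: [[[dx, dy, dz, wx, wy, wz, gripper], ...]]. A call has 1 to 8 rows; each row is the pose to reach, as a shift and turn from the pose commanded when the call began, along the tool's axes at that moment; what a row does not reach only later rows make up. A row lasts 1/10 s, in which the tool goes at most 50 mm and 8.59 degrees, less where a joint would pass 70% of its speed; a pose out of reach is approached as far as the arm can. A call with a gripper value outside its range is refused whole. The fingers move at their own pace and stop on an object; "squeeze" is the grip in N (left out, the last holds). Time passes only in rows, so rows that repeat a pose let the fingers close. It gives the time, the measured TCP pose, the force and the opening at its end, in the units of the state.
- arm.get_state(): the state, without advancing time (a new reading comes with each control period).
- arm.capture(name): name is "side" or "top"; returns a dict with "frame" (420x560x3 uint8, blue, green, red), "fx", "fy", "cx", "cy" (pixels), "origin" and "rotation" of the camera in the world. Camera axes: x right, y up, looking along -z (the intrinsics and any distortion apply to the point x, -y, -z); pixel columns grow to the right and rows downward; lengths in m; the calibration is good to about 2 mm. A picture is of the moment at which its call begins. There is no depth.
- arm.finish_job(): hands the job in, once; it reports no verdict.
The state is a dict: "time_s": time; "joint_pos": joint angles; "qvel": joint speeds; "tau": joint torques, N m; "eef_pos": TCP position; "orientation": TCP orientation; "contact_force": force on the tool from outside, world axes, zero at the start; "ft_torque": the same for the moment, N m; "finger_gap": finger opening in m.
Only numpy, scipy, OpenCV 4.12 (cv2) and the standard library are available. Lean on these libraries where they do the work, as an engineer would, in place of code of your own. Each camera call takes 0.05 s, during which the arm holds its last target. There are 200 camera calls.

## Working session

There is one attempt and no reset: what is moved stays moved. The work goes in short steps, Python scripts to look and compute and a tool call to move; the robot and the scene stay as the last step left them, time stands still between calls to the robot, and variables do not carry over. Pictures are saved under pics/ and viewed, about 8 in all and at most 12, crops included, and the job is handed in when it is done.

Besides the shell and the picture viewer there is one more tool, called after "Call:" as a command line: name --argument value ..., lists and objects as JSON in quotes. drive_tool: Moves the arm, as the interface text tells. Its arguments: {"type":"object","properties":{"plan":{"type":"array"},"squeeze":{"type":"number"}},"required":["plan"]}

```bash
mkdir -p pics
cat > h.py <<'E'
import numpy as np, cv2
from scipy.spatial.transform import Rotation as Ro
from plant import arm
def snap(n,f):
    c=arm.capture(n); cv2.imwrite(f'pics/{f}.png',c['frame']); 
    import pickle; pickle.dump(c,open(f'pics/{f}.pkl','wb')); return c
def load(f):
    import pickle; return pickle.load(open(f'pics/{f}.pkl','rb'))
def ray(c,u,v):
    d=np.array([(u-c['cx'])/c['fx'],-(v-c['cy'])/c['fy'],-1.]); return np.array(c['origin']),np.array(c['rotation'])@d
def onz(c,u,v,z):
    o,d=ray(c,u,v); return o+d*(z-o[2])/d[2]
def proj(c,p):
    q=np.array(c['rotation']).T@(np.array(p)-c['origin']); return np.array([c['cx']+c['fx']*q[0]/-q[2],c['cy']+c['fy']*q[1]/q[2]])
def tri(a,b):
    (o1,d1),(o2,d2)=a,b
    s=np.linalg.lstsq(np.c_[d1,-d2],o2-o1,rcond=None)[0]
    p,q=o1+s[0]*d1,o2+s[1]*d2; return (p+q)/2,np.linalg.norm(p-q)
E
python3 - <<'E'
from h import *
np.set_printoptions(precision=4,suppress=True)
for n in('top','side'):
    c=snap(n,n+'0'); print({k:v for k,v in c.items() if k!='frame'})
    cv2.imwrite(f'pics/{n}0.png',cv2.resize(c['frame'],(800,600),interpolation=cv2.INTER_CUBIC))
print(arm.get_state(),arm.grip_depth)
E
```

```text
{'fx': 475.62597815199734, 'fy': 475.62597815199734, 'cx': 276.45215815858165, 'cy': 210.82696086126666, 'origin': array([ 0.3851, -0.0228,  1.4284]), 'rotation': array([ 0.1568, -0.0048, -1.5457])}
{'fx': 418.39341927982366, 'fy': 418.39341927982366, 'cx': 275.5695121428843, 'cy': 210.42737021340025, 'origin': array([ 0.3831, -0.6291,  0.8656]), 'rotation': array([ 0.7102,  0.0005, -0.3493])}
{'time_s': 0.1, 'joint_pos': array([-1.1892,  0.5372, -0.0044,  1.5388,  0.0026,  1.0673, -0.0712]), 'qvel': array([ 0.0011, -0.003 , -0.0003, -0.0037,  0.0006, -0.0006,  0.0013]), 'tau': array([  0.0026, -58.4571,   1.052 , -25.9781,   0.0126,   0.0045,
        -0.    ]), 'eef_pos': array([0.2812, 0.5853, 0.1997]), 'orientation': array([-1.4962,  1.5691, -1.9439]), 'contact_force': array([-0.2915,  0.2815,  0.5712]), 'ft_torque': array([ 0.0157, -0.0436, -0.0188]), 'finger_gap': 0.08563504958740914} 0.0187
```

View pics/top0.png

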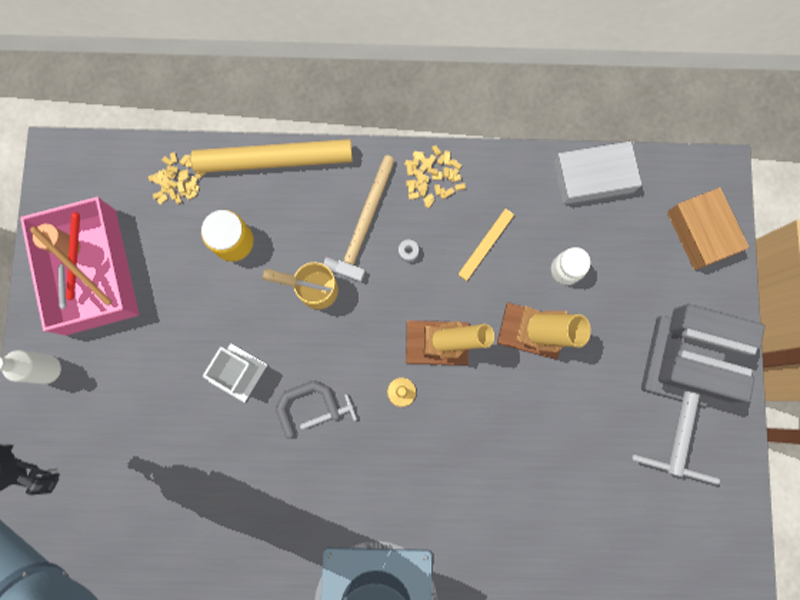

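View pics/side0.png

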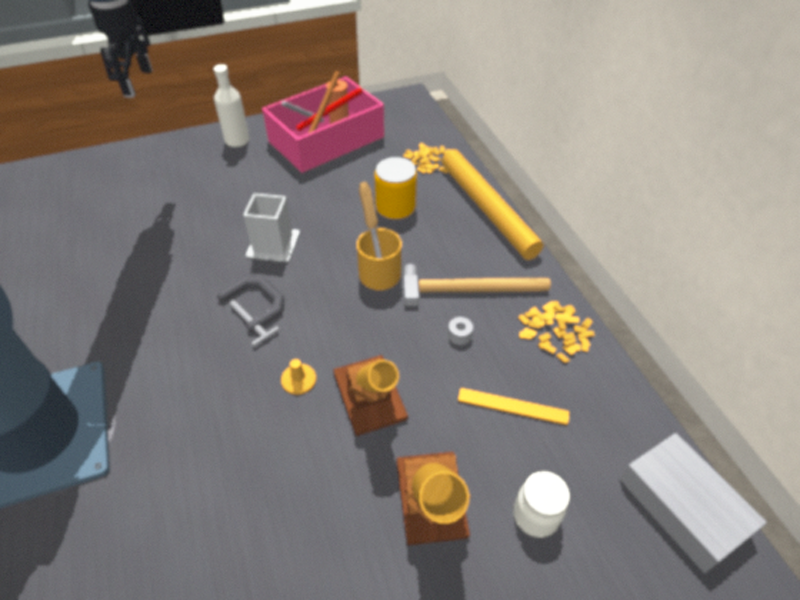

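Run:
```python
from h import *
def tile(f,u,v,w,h,s):
    im=cv2.resize(load(f)['frame'][v:v+h,u:u+w],(int(w*s),int(h*s)),interpolation=cv2.INTER_CUBIC)
    for k in range((u+9)//10*10,u+w,10):
        x=int((k-u+.5)*s); cv2.line(im,(x,0),(x,8 if k%50 else 16),(0,0,255),1)
        if k%20==0: cv2.putText(im,str(k),(x-8,22),0,.32,(0,0,255),1)
    for k in range((v+9)//10*10,v+h,10):
        y=int((k-v+.5)*s); cv2.line(im,(0,y),(8,y),(0,0,255),1)
        if k%20==0: cv2.putText(im,str(k),(10,y+4),0,.32,(0,0,255),1)
    return im
a=np.zeros((600,800,3),np.uint8)
for (x,y),t in {(0,0):tile('top0',138,180,133,100,3),(400,0):tile('top0',283,190,133,80,3),(0,300):tile('side0',168,120,133,100,3),(400,240):tile('side0',225,245,144,129,2.78)}.items():
    a[y:y+t.shape[0],x:x+t.shape[1]]=t[:600-y,:800-x]
cv2.imwrite('pics/a.png',a)
```

```text
(no output)
```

View pics/a.png

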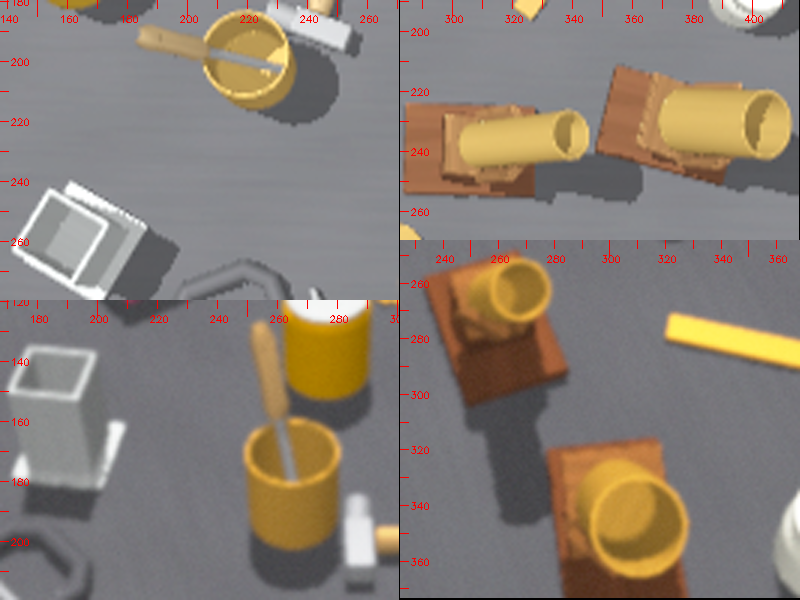

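```bash
sed -i "s/    import pickle; pickle.dump(c/    c['rotation']=Ro.from_euler('xyz',c['rotation']).as_matrix()\n    import pickle; pickle.dump(c/" h.py
python3 - <<'E'
from h import *
import pickle
from scipy.optimize import brentq
np.set_printoptions(precision=4,suppress=True)
for f in('top0','side0'):
    c=load(f); c['rotation']=Ro.from_euler('xyz',c['rotation']).as_matrix(); pickle.dump(c,open(f'pics/{f}.pkl','wb'))
T,S=load('top0'),load('side0')
P={'wide':((219.8,197.8),(264.8,171.2)),'hend':((183.5,191.5),(254.8,127.2)),'junc':((206.8,196.2),(260.8,157.8)),'pot':((157.5,258.5),(185.8,143.5)),
'nm':((339.5,234.5),(267.7,262.5)),'mm':((405.2,230.8),(310.1,347.7))}
R={}
for k,(a,b) in P.items(): R[k]=tri(ray(T,*a),ray(S,*b)); print(k,*R[k])
e,j=R['hend'][0],R['junc'][0]; d=(e-j); print('file dir',d/np.linalg.norm(d),np.linalg.norm(d))
for k,z,L,(a,b),m in(('nm',.1764,.146,(463,153),(571,135)),('mm',.1522,.118,(680,119),(768,124))):
    p=onz(T,*P[k][0],z); ang=lambda v:np.arctan2(v[1],v[0])
    t=ang((a-m[0],b-m[1]))
    def f(y): # y= yaw of cradle x (mouth to foot horizontally)
        q=p+L*np.array([.5*np.cos(y),.5*np.sin(y),-.866]); return (ang(proj(T,q)-proj(T,p))-t+np.pi)%(2*np.pi)-np.pi
    ys=np.linspace(0.8,2.3,151); y=ys[np.argmin([abs(f(q)) for q in ys])]
    print(k,p,'yaw',np.degrees(y),'foot',p+L*np.array([.5*np.cos(y),.5*np.sin(y),-.866]))
# feet edges
for n,l in(('n',((404,103),(520,104),(404,191),(535,197))),('m',((617,66),(740,97),(597,150),(725,185)))):
    q=[onz(T,283+(x-400)/3-.5,190+y/3-.5,.015)[:2] for x,y in l]
    print(n,[np.degrees(np.arctan2(*(q[i]-q[i+1])[::-1])) for i in(0,2)],q)
q=[onz(T,138+x/3-.5,180+y/3-.5,.105)[:2] for x,y in((56,190),(107,225),(70,283),(12,250))]
for i in range(4): v=q[(i+1)%4]-q[i]; print('pot edge',np.degrees(np.arctan2(v[1],v[0])),np.linalg.norm(v))
E
```

```text
wide [0.6313 0.1391 0.0876] 0.0011823445641877997
hend [0.6334 0.2279 0.1673] 0.005246485550586306
junc [0.6319 0.1738 0.1056] 0.001830306567507287
pot [0.4541 0.302  0.1047] 0.0038407975626161
nm [ 0.5247 -0.1926  0.175 ] 0.0010891404918869096
mm [ 0.5407 -0.3725  0.1543] 0.0005468365531243953
file dir [0.0184 0.6588 0.7521] 0.08203481359871663
nm [ 0.524  -0.1923  0.1764] yaw 92.81916281119335 foot [ 0.5204 -0.1194  0.05  ]
mm [ 0.5412 -0.3731  0.1522] yaw 75.05747116213784 foot [ 0.5564 -0.3161  0.05  ]
n [np.float64(90.97427401775268), np.float64(88.83673399570814)] [array([ 0.5697, -0.0472]), array([ 0.5717, -0.163 ]), array([ 0.482 , -0.0491]), array([ 0.4794, -0.1788])]
m [np.float64(77.08627148324686), np.float64(76.04238376460644)] [array([ 0.6126, -0.26  ]), array([ 0.5844, -0.3831]), array([ 0.5275, -0.24  ]), array([ 0.496, -0.367])]
pot edge -122.37375661072485 0.05822163357959388
pot edge 150.2786100870017 0.06214756821768541
pot edge 62.49780318810107 0.06232768632100079
pot edge -33.22832305462217 0.06738149733708967
```

```bash
cat >> h.py <<'E'
np.set_printoptions(precision=4,suppress=True)
GD=arm.grip_depth
def goal(p,xd,yd,steps=None,grasp=True,flip=False):
    """print move row(s) bringing grasp point to p with tool x=xd, y=yd (sign chosen for least turn)"""
    s=arm.get_state(); R0=Ro.from_euler('xyz',s['orientation']).as_matrix(); p0=np.array(s['eef_pos'])
    xd=np.array(xd,float); xd/=np.linalg.norm(xd); yd=np.array(yd,float); yd-=xd*(yd@xd); yd/=np.linalg.norm(yd)
    c=[]
    for sg in(1,-1):
        R=np.c_[xd,sg*yd,np.cross(xd,sg*yd)]; c.append(Ro.from_matrix(R0.T@R).as_rotvec())
    c.sort(key=np.linalg.norm)
    t=np.array(p)+(GD*xd if grasp else 0)
    sh=R0.T@(t-p0)
    print('shift',sh.round(3),'turn',c[0].round(3),'or',c[1].round(3),'| dist %.3f ang %.0f'%(np.linalg.norm(sh),np.degrees(np.linalg.norm(c[0]))))
def st():
    s=arm.get_state(); R=Ro.from_euler('xyz',s['orientation']).as_matrix()
    print('t',s['time_s'],'q',s['joint_pos'],'tcp',s['eef_pos'],'x',R[:,0],'y',R[:,1],'z',R[:,2],'F',s['contact_force'],'gap',round(s['finger_gap'],4))
E
python3 -c "
from h import *
st(); goal([.633,.202,.24],[0,0,-1],[1,0,0]); goal([.633,.202,.141],[0,0,-1],[1,0,0])"
```

```text
t 0.1 q [-1.1892  0.5372 -0.0044  1.5388  0.0026  1.0673 -0.0712] tcp [0.2812 0.5853 0.1997] x [-0.0006 -0.0015 -1.    ] y [ 0.4329  0.9014 -0.0016] z [ 0.9014 -0.4329  0.0001] F [-0.2915  0.2815  0.5712] gap 0.0856
shift [-0.021 -0.193  0.483] turn [1.123 0.001 0.001] or [-2.019 -0.002  0.001] | dist 0.521 ang 64
shift [ 0.078 -0.193  0.483] turn [1.123 0.001 0.001] or [-2.019 -0.002  0.001] | dist 0.526 ang 64
```

Call:
drive_tool --plan '[[[-0.021, -0.193, 0.483, 1.123, 0, 0, -1], [-0.021, -0.193, 0.483, 1.123, 0, 0, -1], [-0.021, -0.193, 0.483, 1.123, 0, 0, -1], [-0.021, -0.193, 0.483, 1.123, 0, 0, -1], [-0.021, -0.193, 0.483, 1.123, 0, 0, -1], [-0.021, -0.193, 0.483, 1.123, 0, 0, -1], [-0.021, -0.193, 0.483, 1.123, 0, 0, -1], [-0.021, -0.193, 0.483, 1.123, 0, 0, -1]]]' --squeeze 60

```text
time_s: 0.9
eef_pos: [0.5526, 0.2899, 0.2165]
orientation: [-1.041, 1.57, -2.616]
contact_force: [0.2, 0.2, -0.6]
finger_gap: 0.0853
```

```bash
python3 -c "
from h import *
st(); goal([.633,.202,.22],[0,0,-1],[1,0,0])"
```

```text
t 0.9 q [-0.7903  0.4897  0.331   1.6106 -0.175   1.0711 -0.4161] tcp [0.5526 0.2899 0.2165] x [-0.0004 -0.0002 -1.    ] y [ 1.     -0.0048 -0.0004] z [-0.0048 -1.      0.0002] F [ 0.196   0.2293 -0.5982] gap 0.0853
shift [0.015 0.081 0.088] turn [-0.005  0.     0.   ] or [ 3.137  0.001 -0.   ] | dist 0.120 ang 0
```

Call:
drive_tool --plan '[[[0.015, 0.081, 0.088, 0, 0, 0, -1], [0.015, 0.081, 0.088, 0, 0, 0, -1], [0.015, 0.081, 0.088, 0, 0, 0, -1], [0.015, 0.081, 0.088, 0, 0, 0, -1], [0.015, 0.081, 0.088, 0, 0, 0, -1]]]'

```text
time_s: 1.4
eef_pos: [0.6322, 0.2039, 0.201]
orientation: [-1.773, 1.569, 2.939]
contact_force: [-0.1, 1.1, 0.3]
finger_gap: 0.0852
```

```bash
python3 -c "
from h import *
st(); goal([.633,.202,.141],[0,0,-1],[1,0,0])"
```

```text
t 1.4 q [-0.6051  0.5789  0.3402  1.5103 -0.2082  1.0893 -0.2196] tcp [0.6322 0.2039 0.201 ] x [-0.0013  0.0003 -1.    ] y [ 1.     -0.0003 -0.0013] z [-0.0003 -1.     -0.0003] F [-0.0949  1.0519  0.347 ] gap 0.0852
shift [0.079 0.001 0.002] turn [-0.    -0.     0.001] or [3.141 0.002 0.   ] | dist 0.079 ang 0
```

Go down and close, all in one call.

Call:
drive_tool --plan '[[[0.04, 0.001, 0.002, 0, 0, 0, -1], [0.079, 0.001, 0.002, 0, 0, 0, -1], [0.079, 0.001, 0.002, 0, 0, 0, -1], [0.079, 0.001, 0.002, 0, 0, 0, 1], [0.079, 0.001, 0.002, 0, 0, 0, 1], [0.079, 0.001, 0.002, 0, 0, 0, 1], [0.079, 0.001, 0.002, 0, 0, 0, 1], [0.079, 0.001, 0.002, 0, 0, 0, 1]]]' --squeeze 60

```text
time_s: 2.2
eef_pos: [0.6343, 0.2017, 0.1236]
orientation: [1.996, 1.569, 0.425]
contact_force: [0.4, -0.6, 0.7]
finger_gap: 0.0125
```

```bash
python3 -c "
from h import *
st(); goal([.633,.202,.33],[0,0,-1],[1,0,0])"
```

```text
t 2.2 q [-0.5859  0.6618  0.316   1.5703 -0.2378  0.9461 -0.1929] tcp [0.6343 0.2017 0.1236] x [ 0.0013  0.0006 -1.    ] y [1.     0.0001 0.0013] z [ 0.0001 -1.     -0.0006] F [ 0.4285 -0.6145  0.6704] gap 0.0125
shift [-0.188 -0.001 -0.   ] turn [ 0.    -0.001 -0.001] or [-3.142  0.002 -0.001] | dist 0.188 ang 0
```

Run:
```python
from h import *
a=np.zeros((400,800,3),np.uint8)
c=snap('top','t1')['frame']; s=snap('side','s1')['frame']
a[:,:400]=cv2.resize(c[160:260,150:250],(400,400),interpolation=cv2.INTER_CUBIC)
a[:,400:]=cv2.resize(s[100:200,210:310],(400,400),interpolation=cv2.INTER_CUBIC)
cv2.imwrite('pics/b.png',a); st()
```

```text
t 2.3 q [-0.5858  0.6623  0.3161  1.5707 -0.2377  0.946  -0.1928] tcp [0.634  0.2014 0.1231] x [ 0.0007  0.     -1.    ] y [ 1.     -0.0001  0.0007] z [-0.0001 -1.     -0.    ] F [-0.4115  0.3525  0.7046] gap -0.0
```

View pics/b.png

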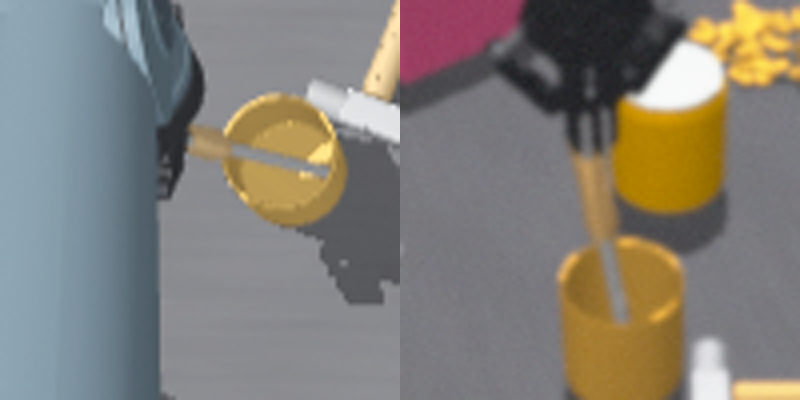

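Run:
```python
from h import *
T,S=load('t1'),load('s1')
print(T['origin'],S['origin'])
for p in([.634,.2014,.123],[.633,.202,.141],[.6334,.2279,.1673],[.6319,.1738,.1056],[.6313,.1391,.09]): print(p,proj(T,p),proj(S,p))
```

```text
[ 0.3851 -0.0228  1.4284] [ 0.3831 -0.6291  0.8656]
[0.634, 0.2014, 0.123] [196.1448 193.7349] [257.7437 146.3894]
[0.633, 0.202, 0.141] [194.8501 192.8336] [257.0945 141.1443]
[0.6334, 0.2279, 0.1673] [183.6632 190.5584] [253.8251 127.4434]
[0.6319, 0.1738, 0.1056] [206.8619 195.8924] [260.4627 157.8989]
[0.6313, 0.1391, 0.09] [219.7442 197.4291] [264.5837 170.609 ]
```

Call:
drive_tool --plan '[[[-0.01, 0, 0, 0, 0, 0, -1], [-0.01, 0, 0, 0, 0, 0, -1], [-0.01, 0, 0, 0, 0, 0, -1], [-0.05, 0, 0, 0, 0, 0, -1], [-0.1, 0, 0.05, 0, 0, 0, -1], [-0.1, 0.0, 0.1, 0, 0, 0, -1], [-0.1, 0.0, 0.15, 0, 0, 0, -1], [-0.1, 0.0, 0.15, 0, 0, 0, -1]]]'

```text
time_s: 3.1
eef_pos: [0.634, 0.0436, 0.2239]
orientation: [0.466, 1.567, -1.113]
contact_force: [0.1, -1.0, 0.2]
finger_gap: 0.0853
```

Run:
```python
from h import *
a=np.zeros((400,800,3),np.uint8)
c=snap('top','t2')['frame']; s=snap('side','s2')['frame']
a[:,:400]=cv2.resize(c[150:250,160:260],(400,400),interpolation=cv2.INTER_CUBIC)
a[:,400:]=cv2.resize(s[110:210,210:310],(400,400),interpolation=cv2.INTER_CUBIC)
cv2.imwrite('pics/c.png',a); st()
```

```text
t 3.2 q [-0.4066  0.5083  0.3751  1.5742 -0.1998  1.0969  0.0104] tcp [0.6338 0.0469 0.2231] x [ 0.0005 -0.0017 -1.    ] y [ 1.     -0.0063  0.0005] z [-0.0063 -1.      0.0017] F [-0.1446  0.0298 -0.5785] gap 0.0855
```

View pics/c.png

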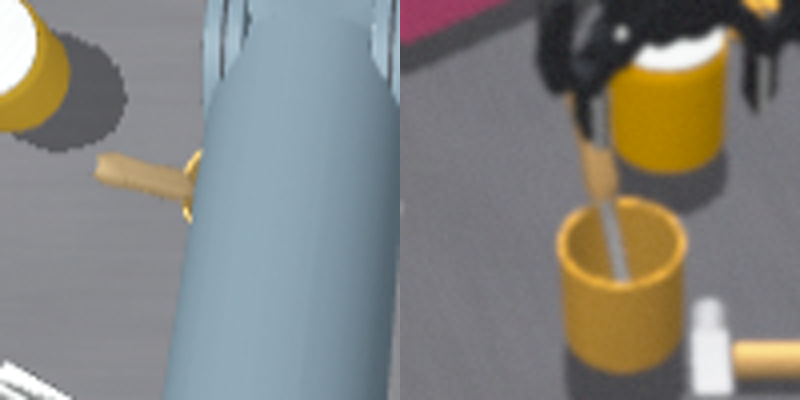

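```bash
python3 - <<'E'
from h import *
S=load('s2');T=load('t2')
for p in([.591,.047,.236],[.677,.047,.236],[.591,.047,.223],[.677,.047,.223]): print(p,proj(S,p))
# ray-based comparison of file line
print(tri(ray(T,184.5,191.5),ray(S,254,133.5)))
E
python3 - <<'E'
import cv2,pickle,sys
sys.path.insert(0,'.')
S=pickle.load(open('pics/s2.pkl','rb'))['frame']
S1=pickle.load(open('pics/s1.pkl','rb'))['frame']
import numpy as np
a=np.hstack([cv2.resize(x[60:160,225:325],(400,400),interpolation=cv2.INTER_CUBIC) for x in(S,S1)])
cv2.imwrite('pics/d.png',a)
E
```

```text
[0.591, 0.047, 0.236] [259.6567 154.6095]
[0.677, 0.047, 0.236] [295.2988 145.9604]
[0.591, 0.047, 0.223] [259.825  158.9313]
[0.677, 0.047, 0.223] [295.1004 150.2847]
(array([0.6344, 0.2299, 0.1454]), np.float64(0.0014843930995826172))
```

View pics/d.png

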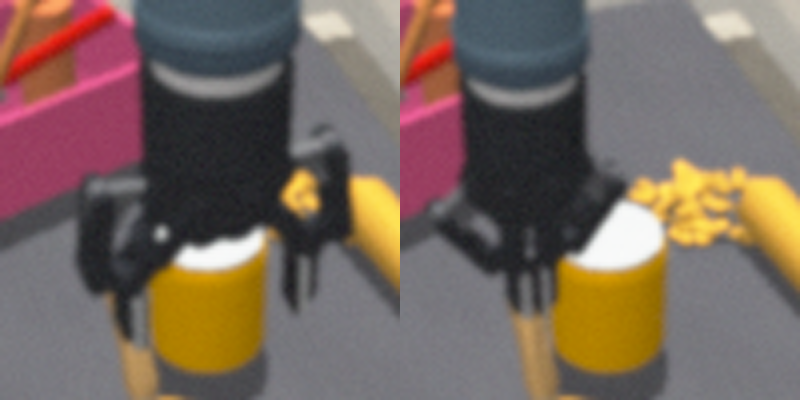

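Run:
```python
from h import *
S=load('side0');T=load('top0')
for p in([.3,.624,.213],[.2626,.5466,.213],[.2812,.5853,.213]): print(p,proj(S,p),proj(T,p))
a=np.hstack([cv2.resize(x,(400,400),interpolation=cv2.INTER_CUBIC) for x in(S['frame'][0:80,60:140],T['frame'][300:380,0:80])])
cv2.imwrite('pics/e.png',a)
```

```text
[0.3, 0.624, 0.213] [105.2206  60.5839] [ 14.0608 313.9334]
[0.2626, 0.5466, 0.213] [94.1812 76.3864] [ 43.565  330.1073]
[0.2812, 0.5853, 0.213] [99.7918 68.3104] [ 28.7726 322.0418]
```

View pics/e.png

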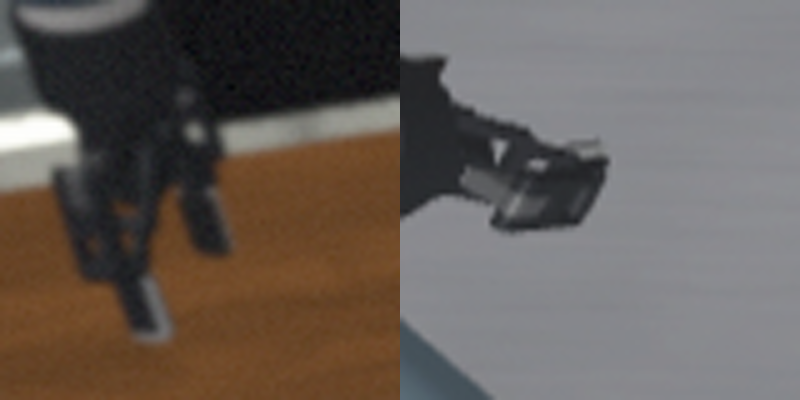

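Run:
```python
from h import *
S=load('side0');T=load('top0')
print(tri(ray(T,38.4,338),ray(S,90.4,67.6)), 'expected ~ .2626 .5466 .213')
S=load('s2')
for u,v,x in((258.7,145,.591),(299.5,137,.677)):
  for z in(.223,.236,.25): print(onz(S,u,v,z))
print(onz(load('s1'),258,137.5,.123),onz(load('s1'),258,137.5,.14))
```

```text
(array([0.2542, 0.5432, 0.2429]), np.float64(0.01474384524291787)) expected ~ .2626 .5466 .213
[0.6039 0.0935 0.223 ]
[0.5994 0.0789 0.236 ]
[0.5946 0.0631 0.25  ]
[0.7045 0.0877 0.223 ]
[0.698  0.0732 0.236 ]
[0.691  0.0576 0.25  ]
[0.6464 0.2364 0.123 ] [0.6404 0.2166 0.14  ]
```

```bash
python3 -c "
from h import *
st(); goal([.633,.204,.113],[0,0,-1],[1,0,0])"
```

```text
t 3.2 q [-0.4066  0.5083  0.3751  1.5742 -0.1998  1.0969  0.0104] tcp [0.6338 0.0469 0.2231] x [ 0.0005 -0.0017 -1.    ] y [ 1.     -0.0063  0.0005] z [-0.0063 -1.      0.0017] F [-0.1446  0.0298 -0.5785] gap 0.0855
shift [ 0.129 -0.002 -0.157] turn [-0.006  0.002 -0.001] or [ 3.135 -0.001 -0.003] | dist 0.203 ang 0
```

Call:
drive_tool --plan '[[[0, 0, -0.05, 0, 0, 0, -1], [0, 0, -0.1, 0, 0, 0, -1], [0, 0, -0.15, 0, 0, 0, -1], [0, -0.002, -0.157, -0.006, 0, 0, -1], [0.045, -0.002, -0.157, -0.006, 0, 0, -1], [0.09, -0.002, -0.157, -0.006, 0, 0, -1], [0.129, -0.002, -0.157, -0.006, 0, 0, -1], [0.129, -0.002, -0.157, -0.006, 0, 0, -1]]]'

```text
time_s: 4.0
eef_pos: [0.6263, 0.2093, 0.0874]
orientation: [-1.318, 1.559, -2.881]
contact_force: [-0.5, -0.7, 0.0]
finger_gap: 0.0855
```

Call:
drive_tool --plan '[[[0, 0, 0, 0, 0, 0, 1], [0, 0, 0, 0, 0, 0, 1], [0, 0, 0, 0, 0, 0, 1], [0, 0, 0, 0, 0, 0, 1], [0, 0, 0, 0, 0, 0, 1], [0, 0, 0, 0, 0, 0, 1]]]' --squeeze 60

```text
time_s: 4.6
eef_pos: [0.6325, 0.2092, 0.0948]
orientation: [2.178, 1.569, 0.614]
contact_force: [0.2, 1.0, 4.3]
finger_gap: 0.0211
```

```bash
python3 -c "
from h import *
st()"
```

```text
t 4.6 q [-0.5871  0.6968  0.3009  1.5846 -0.2469  0.8957 -0.1915] tcp [0.6325 0.2092 0.0948] x [ 0.0017  0.0012 -1.    ] y [1.     0.0061 0.0018] z [ 0.0061 -1.     -0.0012] F [0.2435 1.0188 4.3125] gap 0.0211
```

Call:
drive_tool --plan '[[[-0.03, 0, 0, 0, 0, 0, 1], [-0.08, 0, 0, 0, 0, 0, 1], [-0.13, 0, 0, 0, 0, 0, 1], [-0.18, 0, 0, 0, 0, 0, 1], [-0.2, -0.03, 0, 0, 0.14, 0, 1], [-0.2, -0.07, -0.04, 0, 0.28, 0, 1], [-0.2, -0.12, -0.06, 0, 0.42, 0, 1], [-0.2, -0.16, -0.08, 0, 0.56, 0, 1]]]'

```text
time_s: 5.4
eef_pos: [0.4744, 0.2857, 0.2944]
orientation: [3.137, 1.006, 1.572]
contact_force: [0.1, 0.5, -1.9]
finger_gap: 0.0206
```

```bash
python3 -c "
from h import *
st(); goal([.454,.30,.32],[0,.616,-.788],[1,0,0])"
```

```text
t 5.4 q [-0.4332  0.2048  0.1768  1.9349 -0.7202  0.9783  0.149 ] tcp [0.4744 0.2857 0.2944] x [-0.0005  0.5351 -0.8448] y [1.     0.0046 0.0023] z [ 0.0051 -0.8448 -0.5351] F [ 0.1055  0.4831 -1.8649] gap 0.0206
shift [ 0.005 -0.02  -0.028] turn [0.005 0.099 0.001] or [-3.133 -0.001  0.155] | dist 0.035 ang 6
```

Call:
drive_tool --plan '[[[0.005, -0.02, -0.028, 0.005, 0.1, 0, 1], [0.005, -0.02, -0.028, 0.005, 0.1, 0, 1], [0.005, -0.02, -0.028, 0.005, 0.1, 0, 1]]]'

```text
time_s: 5.7
eef_pos: [0.4556, 0.3111, 0.3042]
orientation: [-3.138, 0.912, 1.575]
contact_force: [0.8, -0.3, -0.1]
finger_gap: 0.0212
```

Run:
```python
from h import *
c=snap('top','t3'); s=snap('side','s3'); st()
R=Ro.from_euler('xyz',arm.get_state()['orientation']).as_matrix(); p=arm.get_state()['eef_pos']
for off in(0,.0187,.0467): print(off,p-off*R[:,0],proj(c,p-off*R[:,0]),proj(s,p-off*R[:,0]))
a=np.hstack([cv2.resize(c['frame'][190:290,110:210],(400,400),interpolation=cv2.INTER_CUBIC),cv2.resize(s['frame'][60:190,130:230],(400,520),interpolation=cv2.INTER_CUBIC)[:400]] )
b=np.zeros((520,800,3),np.uint8); b[:400]=a; b[400:,400:]=cv2.resize(s['frame'][60:190,130:230],(400,520),interpolation=cv2.INTER_CUBIC)[400:]
cv2.imwrite('pics/f.png',b)
```

```text
t 5.8 q [-0.4172  0.1847  0.1498  1.9847 -0.8387  0.9662  0.2224] tcp [0.4567 0.3114 0.3045] x [-0.002   0.6121 -0.7908] y [ 1.      0.0016 -0.0013] z [ 0.0004 -0.7908 -0.6121] F [-0.0644  0.5277 -0.3355] gap 0.0211
0 [0.4567 0.3114 0.3045] [133.1231 251.6555] [171.8421  77.5904]
0.0187 [0.4567 0.3    0.3193] [136.1826 251.3111] [171.6027  74.5437]
0.0467 [0.4568 0.2829 0.3414] [140.9176 250.7781] [171.2276  69.7685]
```

View pics/f.png

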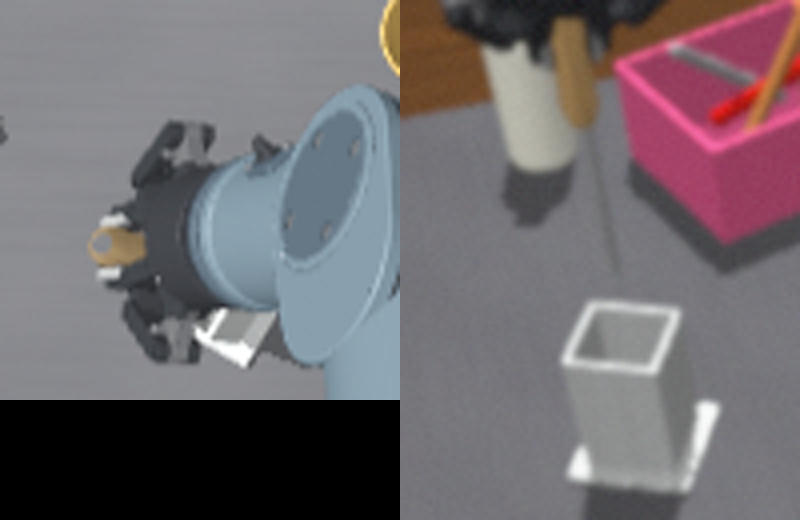

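Run:
```python
from h import *
s=load('s3');c=load('t3')
def onx(c,u,v,x): o,d=ray(c,u,v); return o+d*(x-o[0])/d[0]
for x in(.452,.457):
  for uv in((184.5,128.7),(176,91.2)): print(x,onx(s,*uv,x))
o,d=ray(c,136.2,251.2)
for z in(.30,.33,.36): print('top end',onz(c,136.2,251.2,z))
# least-squares: file axis: junction J, dir (0,sin t,cos t), tip J-.115d, end J+.085 d
from scipy.optimize import least_squares
def f(q):
    J=q[:3]; d=np.array([q[4],q[3],1]); d/=np.linalg.norm(d)
    return np.r_[proj(s,J-.115*d)-(184.5,128.7),proj(s,J)-(176,91.2),proj(c,J+.085*d)-(136.2,251.2)]
r=least_squares(f,[.457,.3,.28,0,0]); J=r.x[:3]; d=np.array([r.x[4],r.x[3],1]); d/=np.linalg.norm(d); print(r.x,r.fun); print('tip',J-.115*d,'end',J+.085*d,'grip',J+.054*d)
```

```text
0.452 [0.452  0.1967 0.2353]
0.452 [0.452  0.216  0.3265]
0.457 [0.457  0.2566 0.1896]
0.457 [0.457  0.2773 0.2874]
top end [0.4582 0.3056 0.3   ]
top end [0.4563 0.2969 0.33  ]
top end [0.4543 0.2881 0.36  ]
[ 0.4568  0.2865  0.2815 -0.0029 -0.0282] [ 0.18   -0.0478 -0.3899  0.1043  0.016  -0.2128]
tip [0.46   0.2868 0.1665] end [0.4544 0.2863 0.3664] grip [0.4553 0.2863 0.3354]
```

Call:
drive_tool --plan '[[[0.009, -0.005, -0.012, 0, 0, 0, 1], [0.009, -0.005, -0.012, 0, 0, 0, 1], [0.04, -0.005, 0.012, 0, 0, 0, 1], [0.07, -0.005, 0.035, 0, 0, 0, 1], [0.1, -0.005, 0.058, 0, 0, 0, 1], [0.12, -0.005, 0.074, 0, 0, 0, 1], [0.131, -0.005, 0.082, 0, 0, 0, 1], [0.131, -0.005, 0.082, 0, 0, 0, 1]]]'

```text
time_s: 6.6
eef_pos: [0.4487, 0.3273, 0.1484]
orientation: [-3.131, 0.912, 1.582]
contact_force: [-0.0, -0.3, -1.1]
finger_gap: 0.0213
```

Run:
```python
from h import *
st(); s=snap('side','s4'); cv2.imwrite('pics/g.png',cv2.resize(s['frame'][80:200,130:250],(600,600),interpolation=cv2.INTER_CUBIC))
```

```text
t 6.6 q [-0.368   0.4295  0.0561  2.1175 -1.1312  0.7275  0.6116] tcp [0.4487 0.3273 0.1484] x [-0.0067  0.6119 -0.7909] y [ 1.      0.0026 -0.0064] z [-0.0018 -0.791  -0.6119] F [-0.0301 -0.2919 -1.079 ] gap 0.0213
```

Call:
drive_tool --plan '[[[0, 0, 0, 0, 0, 0, 0], [0, 0, 0, 0, 0, 0, -1], [0, 0, 0, 0, 0, 0, -1], [-0.03, 0, 0, 0, 0, 0, -1], [-0.08, 0, 0, 0, 0, 0, -1], [-0.13, 0, 0, 0, 0, 0, -1], [-0.18, 0, 0, 0, 0, 0, -1], [-0.2, 0, 0, 0, 0, 0, -1]]]'

```text
time_s: 7.45
eef_pos: [0.4529, 0.2016, 0.313]
orientation: [3.135, 0.911, 1.563]
contact_force: [-0.1, 0.1, -1.1]
finger_gap: 0.0852
```

```bash
sed -i 's/^GD=.*/GD=.044/' h.py
python3 - <<'E'
from h import *
st()
# middle cup: mouth (.541,-.373,.153), axis
y=np.radians(76); d=np.array([.5*np.cos(y),.5*np.sin(y),-.866]); m=np.array([.541,-.373,.153])
print(d); goal(m-.15*d,d,[np.sin(y),-np.cos(y),0]); goal(m+.012*d,d,[np.sin(y),-np.cos(y),0])
E
```

```text
t 7.45 q [-0.2588  0.1484  0.2334  2.0097 -0.7934  1.1137  0.3822] tcp [0.4529 0.2016 0.313 ] x [ 0.0046  0.6133 -0.7899] y [ 1.     -0.0024  0.004 ] z [ 0.0006 -0.7899 -0.6133] F [-0.1318  0.0688 -1.0909] gap 0.0852
[ 0.121   0.4851 -0.866 ]
shift [-0.33   0.077  0.536] turn [ 0.203 -0.136  0.132] or [-2.925 -0.194 -0.201] | dist 0.634 ang 16
shift [-0.171  0.095  0.56 ] turn [ 0.203 -0.136  0.132] or [-2.925 -0.194 -0.201] | dist 0.593 ang 16
```

Call:
drive_tool --plan '[[[-0.03, 0.007, 0.05, 0, 0, 0, -1], [-0.07, 0.02, 0.1, 0.05, -0.03, 0.03, -1], [-0.1, 0.025, 0.15, 0.1, -0.06, 0.06, -1], [-0.13, 0.03, 0.2, 0.15, -0.09, 0.09, -1], [-0.16, 0.04, 0.25, 0.203, -0.136, 0.132, -1], [-0.19, 0.05, 0.3, 0.203, -0.136, 0.132, -1], [-0.22, 0.055, 0.35, 0.203, -0.136, 0.132, -1], [-0.25, 0.06, 0.4, 0.203, -0.136, 0.132, -1]]]'

```text
time_s: 8.25
eef_pos: [0.5036, -0.191, 0.2703]
orientation: [-3.132, 1.048, 1.34]
contact_force: [0.8, 0.2, 0.1]
finger_gap: 0.0857
```

```bash
cat > gm.py <<'E'
from h import *
import sys
st()
y=np.radians(76); d=np.array([.5*np.cos(y),.5*np.sin(y),-.866]); m=np.array([.541,-.373,.153])
for k in map(float,sys.argv[1:]): goal(m+k*d,d,[np.sin(y),-np.cos(y),0])
E
python3 gm.py -.08 .012
```

```text
t 8.25 q [ 0.2189  0.448   0.5145  1.7025 -0.6853  1.3823  0.7286] tcp [ 0.5036 -0.191   0.2703] x [ 0.1141  0.4858 -0.8666] y [ 0.9716 -0.2367 -0.0047] z [-0.2074 -0.8414 -0.499 ] F [0.8482 0.2456 0.1473] gap 0.0857
shift [-0.019  0.08   0.204] turn [0.002 0.001 0.007] or [-3.139 -0.011  0.002] | dist 0.220 ang 0
shift [0.073 0.08  0.204] turn [0.002 0.001 0.007] or [-3.139 -0.011  0.002] | dist 0.231 ang 0
```

Call:
drive_tool --plan '[[[-0.019, 0.02, 0.05, 0, 0, 0, -1], [-0.019, 0.04, 0.1, 0, 0, 0, -1], [-0.019, 0.06, 0.15, 0, 0, 0, -1], [-0.019, 0.08, 0.2, 0, 0, 0.007, -1], [-0.019, 0.08, 0.204, 0, 0, 0.007, -1], [-0.019, 0.08, 0.204, 0, 0, 0.007, -1]]]'

```text
time_s: 8.85
eef_pos: [0.5344, -0.3919, 0.1812]
orientation: [-3.134, 1.049, 1.33]
contact_force: [-0.7, 0.6, -0.7]
finger_gap: 0.0854
```

```bash
python3 gm.py .012
```

```text
t 8.85 q [ 0.518   0.8331  0.5084  1.2957 -0.7573  1.5187  0.9078] tcp [ 0.5344 -0.3919  0.1812] x [ 0.1185  0.4837 -0.8672] y [ 0.9697 -0.2444 -0.0038] z [-0.2137 -0.8404 -0.498 ] F [-0.7162  0.6128 -0.7155] gap 0.0854
shift [ 0.09   0.002 -0.003] turn [-0.004  0.002  0.002] or [ 3.138  0.003 -0.004] | dist 0.090 ang 0
```

Call:
drive_tool --plan '[[[0.04, 0.002, -0.003, -0.004, 0, 0, -1], [0.08, 0.002, -0.003, -0.004, 0, 0, -1], [0.096, 0.002, -0.003, -0.004, 0, 0, -1], [0.096, 0.002, -0.003, -0.004, 0, 0, -1]]]'

```text
time_s: 9.25
eef_pos: [0.5505, -0.3376, 0.1014]
orientation: [-3.141, 1.046, 1.334]
contact_force: [-0.1, -0.5, -0.3]
finger_gap: 0.0855
```

Call:
drive_tool --plan '[[[0, 0, 0, 0, 0, 0, 1], [0, 0, 0, 0, 0, 0, 1], [0, 0, 0, 0, 0, 0, 1], [0, 0, 0, 0, 0, 0, 1]]]' --squeeze 70

```text
time_s: 9.65
eef_pos: [0.5501, -0.3434, 0.1049]
orientation: [3.133, 1.051, 1.322]
contact_force: [-2.5, -0.2, 4.8]
finger_gap: 0.0601
```

Run:
```python
from h import *
st(); c=snap('side','s5'); t=snap('top','t5'); 
a=np.hstack([cv2.resize(c['frame'][270:370,250:350],(400,400),interpolation=cv2.INTER_CUBIC),cv2.resize(c['frame'][90:220,165:295],(400,400),interpolation=cv2.INTER_CUBIC)])
cv2.imwrite('pics/i.png',a)
s=arm.get_state();R=Ro.from_euler('xyz',s['orientation']).as_matrix()
for o in(0,.03,.056): print(o,proj(c,s['eef_pos']-o*R[:,0]))
```

```text
t 9.65 q [ 0.4577  0.8695  0.4712  1.4234 -0.8046  1.3554  0.9526] tcp [ 0.5501 -0.3434  0.1049] x [ 0.1225  0.4815 -0.8678] y [ 0.971  -0.2391  0.0043] z [-0.2054 -0.8432 -0.4969] F [-2.4772 -0.184   4.7842] gap 0.0601
0 [307.1582 342.4676]
0.03 [309.1955 344.4244]
0.056 [311.0932 346.2472]
```

View pics/i.png

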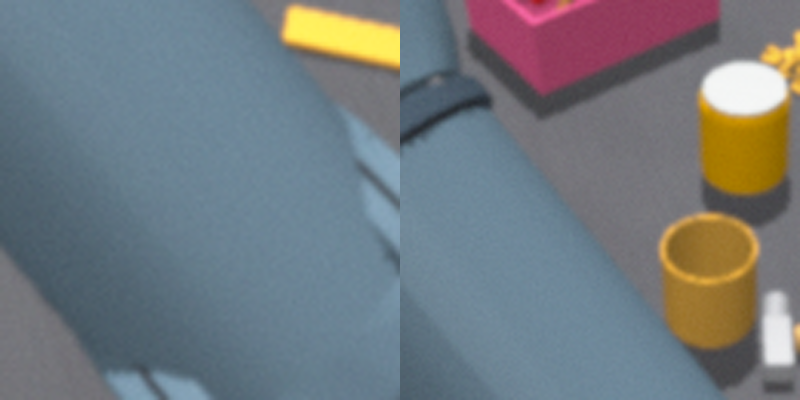

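Call:
drive_tool --plan '[[[-0.017, 0, -0.01, 0, 0, 0, 1], [-0.04, 0, -0.023, 0, 0, 0, 1], [-0.08, 0, -0.046, 0, 0, 0, 1], [-0.12, 0, -0.069, 0, 0, 0, 1], [-0.15, 0, -0.086, 0, 0, 0, 1], [-0.15, 0, -0.086, 0, 0, 0, 1]]]'

```text
time_s: 10.35
eef_pos: [0.5512, -0.3442, 0.2828]
orientation: [3.117, 1.055, 1.308]
contact_force: [0.7, -0.1, -2.5]
finger_gap: 0.0602
```

Run:
```python
from h import *
st(); goal([.631,.139,.29],[0,0,-1],[1,0,0],grasp=False)
```

```text
t 10.35 q [ 0.4326  0.6899  0.5311  1.2966 -0.7306  1.598   0.7938] tcp [ 0.5512 -0.3442  0.2828] x [ 0.128   0.4766 -0.8697] y [ 0.971  -0.2386  0.0121] z [-0.2018 -0.8461 -0.4934] F [ 0.7314 -0.1492 -2.5113] gap 0.0602
shift [ 0.234 -0.038 -0.428] turn [-0.232 -0.512 -0.074] or [ 2.814 -0.107  0.74 ] | dist 0.490 ang 32
```

Call:
drive_tool --plan '[[[0.01, -0.002, -0.02, -0.02, -0.05, -0.007, 1], [0.03, -0.005, -0.06, -0.06, -0.14, -0.02, 1], [0.052, -0.009, -0.1, -0.11, -0.25, -0.035, 1], [0.075, -0.012, -0.14, -0.16, -0.36, -0.05, 1], [0.1, -0.016, -0.18, -0.21, -0.46, -0.067, 1], [0.12, -0.02, -0.22, -0.232, -0.512, -0.074, 1], [0.142, -0.023, -0.26, -0.232, -0.512, -0.074, 1], [0.164, -0.027, -0.3, -0.232, -0.512, -0.074, 1]]]'

```text
time_s: 11.15
eef_pos: [0.6046, 0.0, 0.2831]
orientation: [-2.377, 1.558, 2.336]
contact_force: [0.7, -0.4, -2.6]
finger_gap: 0.0599
```

Run:
```python
from h import *
st(); goal([.631,.139,.29],[0,0,-1],[1,0,0],grasp=False)
```

```text
t 11.15 q [-0.4837  0.4301  0.5786  1.5867 -0.2554  1.2085  0.1478] tcp [0.6046 0.     0.2831] x [-0.0086  0.0089 -0.9999] y [ 1.      0.0013 -0.0086] z [ 0.0013 -1.     -0.0089] F [ 0.7314 -0.3728 -2.6456] gap 0.0599
shift [-0.006  0.027 -0.139] turn [ 0.001 -0.009  0.009] or [-3.14  -0.013 -0.014] | dist 0.142 ang 1
```

Call:
drive_tool --plan '[[[-0.002, 0.009, -0.04, 0, 0, 0, 1], [-0.004, 0.018, -0.08, 0, -0.005, 0.005, 1], [-0.006, 0.025, -0.115, 0, -0.009, 0.009, 1], [-0.006, 0.027, -0.135, 0, -0.009, 0.009, 1], [-0.006, 0.027, -0.139, 0, -0.009, 0.009, 1], [-0.006, 0.027, -0.139, 0, -0.009, 0.009, 1]]]'

```text
time_s: 11.75
eef_pos: [0.6316, 0.1352, 0.2893]
orientation: [-0.326, 1.569, -1.898]
contact_force: [0.4, -0.7, -3.5]
finger_gap: 0.0603
```

Run:
```python
from h import *
s=snap('side','s6'); t=snap('top','t6'); st()
p=np.array([.631,.139,0])
print([proj(s,p+[0,0,z]) for z in(.09,.22,.34)],[proj(t,p+[0,0,z]) for z in(.09,.22,.34)])
a=np.hstack([cv2.resize(s['frame'][70:220,200:350],(500,500),interpolation=cv2.INTER_CUBIC)[:,:400],cv2.resize(t['frame'][150:250,170:270],(400,400),interpolation=cv2.INTER_CUBIC).repeat(1,0)[:400] if 0 else cv2.copyMakeBorder(cv2.resize(t['frame'][150:250,170:270],(400,400),interpolation=cv2.INTER_CUBIC),0,100,0,0,cv2.BORDER_CONSTANT)])
cv2.imwrite('pics/j.png',a)
```

```text
t 11.85 q [-0.6463  0.4968  0.549   1.4703 -0.2632  1.2491 -0.0709] tcp [0.6318 0.1333 0.2895] x [ 0.     -0.0019 -1.    ] y [ 1.     -0.0031  0.    ] z [-0.0031 -1.      0.0019] F [-0.1253 -1.0637 -2.6085] gap 0.0603
[array([264.4895, 170.6605]), array([263.3872, 131.8766]), array([262.1611,  88.7346])] [array([219.7746, 197.5331]), array([214.1091, 188.3108]), array([207.7194, 177.9097])]
```

View pics/j.png

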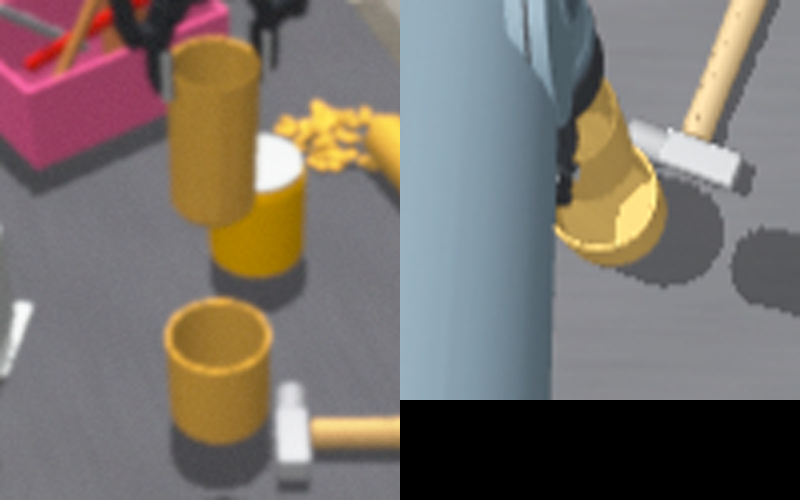

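Run:
```python
from h import *
s=load('s6')
print('wide',onz(s,265.05,170.3,.09))
for dz in(0,.006): print('mouth',onz(s,264,88.4,.338+dz),'foot',onz(s,262.5,130.4,.220+dz))
o=load('s5'); print('wide s5',onz(o,265.1,170.1,.09))
# automatic check: edges of cup in gray rows (crop px)
hsv=cv2.cvtColor(s['frame'],cv2.COLOR_BGR2HSV)
m=cv2.inRange(hsv,(10,100,40),(28,255,255))
for v in range(84,136,4):
    r=np.where(m[v,235:300])[0]+235; print(v,r.min() if len(r) else None,r.max() if len(r) else None,len(r))
for v in range(158,206,6):
    r=np.where(m[v,235:300])[0]+235; print(v,r.min() if len(r) else None,r.max() if len(r) else None,len(r))
```

```text
wide [0.6329 0.1398 0.09  ]
mouth [0.6362 0.1418 0.338 ] foot [0.6308 0.1451 0.22  ]
mouth [0.6333 0.133  0.344 ] foot [0.6285 0.1379 0.226 ]
wide s5 [0.6332 0.1405 0.09  ]
84 252 276 25
88 252 277 26
92 252 277 26
96 252 277 26
100 251 296 29
104 250 299 34
108 250 299 45
112 251 299 37
116 251 299 33
120 251 299 32
124 251 291 29
128 251 291 41
132 253 290 38
158 None None 0
164 252 278 27
170 249 281 33
176 250 280 31
182 251 280 30
188 251 280 30
194 252 279 28
200 256 299 26
```

Call:
drive_tool --plan '[[[0, 0, 0, 0, 0, 0.044, 1], [0.04, 0, 0, 0, 0, 0.044, 1], [0.08, 0, 0, 0, 0, 0.044, 1], [0.11, 0, 0, 0, 0, 0.044, 1], [0.13, 0, 0, 0, 0, 0.044, 1], [0.145, 0, 0, 0, 0, 0.044, 1], [0.16, 0, 0, 0, 0, 0.044, 1], [0.16, 0, 0, 0, 0, 0.044, 1]]]'

```text
time_s: 12.65
eef_pos: [0.6309, 0.1353, 0.1278]
orientation: [1.535, 1.529, -0.036]
contact_force: [0.0, 0.5, -3.0]
finger_gap: 0.06
```

Run:
```python
from h import *
s=snap('side','s7'); st()
m=cv2.inRange(cv2.cvtColor(s['frame'],cv2.COLOR_BGR2HSV),(10,100,40),(28,255,255))
for v in range(128,206,4):
    r=np.where(m[v,235:300])[0]+235; print(v,r.min() if len(r) else None,r.max() if len(r) else None,len(r))
```

```text
t 12.7 q [-0.621   0.6264  0.4805  1.6731 -0.3438  0.8842 -0.01  ] tcp [0.6317 0.1357 0.1291] x [ 0.0433 -0.0009 -0.9991] y [ 0.9991 -0.0002  0.0433] z [-0.0002 -1.      0.0009] F [-0.0343 -0.2292 -1.7941] gap 0.0602
128 270 291 6
132 262 290 17
136 262 290 24
140 255 290 31
144 252 290 35
148 254 289 34
152 254 283 30
156 254 276 23
160 253 276 24
164 252 278 27
168 250 280 31
172 249 280 32
176 250 280 31
180 251 280 30
184 251 280 30
188 251 280 30
192 251 279 29
196 253 299 32
200 256 299 26
204 None None 0
```

Call:
drive_tool --plan '[[[0.015, 0, 0, 0, 0, 0, 1], [0.03, 0, 0, 0, 0, 0, 1], [0.04, 0, 0, 0, 0, 0, 1], [0.048, 0, 0, 0, 0, 0, 1], [0.052, 0, 0, 0, 0, 0, 1], [0.052, 0, 0, 0, 0, 0, 1]]]'

```text
time_s: 13.3
eef_pos: [0.6339, 0.1362, 0.0768]
orientation: [1.552, 1.527, -0.018]
contact_force: [0.4, 0.3, -2.7]
finger_gap: 0.0604
```

Call:
drive_tool --plan '[[[0.003, 0, 0, 0, 0, 0, 1], [0.005, 0, 0, 0, 0, 0, 1], [0.005, 0, 0, 0, 0, 0, 1]]]'

```text
time_s: 13.6
eef_pos: [0.6344, 0.1364, 0.0724]
orientation: [1.561, 1.527, -0.009]
contact_force: [-0.1, 0.3, -3.4]
finger_gap: 0.0599
```

Call:
drive_tool --plan '[[[0.003, 0, 0, 0, 0, 0, 1], [0.003, 0, 0, 0, 0, 0, 1]]]'

```text
time_s: 13.8
eef_pos: [0.6344, 0.1364, 0.0692]
orientation: [1.56, 1.527, -0.01]
contact_force: [-0.1, 0.2, -2.0]
finger_gap: 0.0607
```

Call:
drive_tool --plan '[[[0.003, 0, 0, 0, 0, 0, 1], [0.003, 0, 0, 0, 0, 0, 1]]]'

```text
time_s: 14.0
eef_pos: [0.6352, 0.1369, 0.0677]
orientation: [1.587, 1.526, 0.017]
contact_force: [-2.3, -0.5, 7.4]
finger_gap: 0.0604
```

Call:
drive_tool --plan '[[[0.002, 0, 0, 0, 0, 0, 1], [0.002, 0, 0, 0, 0, 0, 1]]]'

```text
time_s: 14.2
eef_pos: [0.6356, 0.1372, 0.0675]
orientation: [1.613, 1.526, 0.043]
contact_force: [-6.7, 0.2, 21.4]
finger_gap: 0.0605
```

Call:
drive_tool --plan '[[[-0.002, 0, 0, 0, 0, 0, 0.5], [-0.002, 0, 0, 0, 0, 0, -0.5], [-0.002, 0, 0, 0, 0, 0, -1], [-0.002, 0, 0, 0, 0, 0, -1], [-0.04, 0, 0, 0, 0, 0, -1], [-0.09, 0, 0, 0, 0, 0, -1], [-0.14, 0, 0, 0, 0, 0, -1], [-0.19, 0, 0, 0, 0, 0, -1]]]'

```text
time_s: 15.0
eef_pos: [0.6261, 0.1362, 0.256]
orientation: [1.553, 1.527, -0.017]
contact_force: [1.1, 0.5, -0.6]
finger_gap: 0.0852
```

```bash
cat > gn.py <<'E'
from h import *
import sys
st()
y=np.radians(91.2); d=np.array([.5*np.cos(y),.5*np.sin(y),-.866]); m=np.array([.5245,-.1925,.1755])
for k in map(float,sys.argv[1:]): goal(m+k*d,d,[np.sin(y),-np.cos(y),0])
E
python3 gn.py -.08 .019
python3 - <<'E'
from h import *
s=snap('side','s8')
m=cv2.inRange(cv2.cvtColor(s['frame'],cv2.COLOR_BGR2HSV),(10,100,40),(28,255,255))
for v in range(140,206,4):
    r=np.where(m[v,235:300])[0]+235; print(v,r.min() if len(r) else None,r.max() if len(r) else None,len(r))
print(proj(s,[.632,.139,.122]),proj(s,[.632,.139,.09]))
E
```

```text
t 15.0 q [-0.6747  0.4838  0.5484  1.5732 -0.2633  1.1166 -0.0716] tcp [0.6261 0.1362 0.256 ] x [ 0.0439 -0.0008 -0.999 ] y [0.999  0.0003 0.0439] z [ 0.0002 -1.      0.0008] F [ 1.1104  0.5073 -0.5823] gap 0.0852
shift [ 0.045 -0.103  0.347] turn [-0.009  0.525 -0.048] or [ 3.025 -0.075 -0.813] | dist 0.365 ang 30
shift [ 0.131 -0.108  0.297] turn [-0.009  0.525 -0.048] or [ 3.025 -0.075 -0.813] | dist 0.342 ang 30
140 263 290 28
144 263 290 28
148 264 289 26
152 270 283 14
156 260 275 16
160 256 279 24
164 252 278 27
168 250 280 31
172 249 280 32
176 250 280 31
180 251 280 30
184 251 280 30
188 251 280 30
192 251 279 29
196 253 299 32
200 256 299 26
204 None None 0
[264.5997 161.6749] [264.8445 170.5709]
```

Call:
drive_tool --plan '[[[-0.01, -0.015, 0.05, 0, 0.1, -0.01, -1], [-0.01, -0.03, 0.1, 0, 0.2, -0.02, -1], [-0.01, -0.045, 0.15, 0, 0.32, -0.03, -1], [-0.01, -0.06, 0.2, 0, 0.44, -0.04, -1], [-0.01, -0.075, 0.25, -0.009, 0.525, -0.048, -1], [0, -0.09, 0.3, -0.009, 0.525, -0.048, -1], [0.02, -0.1, 0.347, -0.009, 0.525, -0.048, -1], [0.045, -0.103, 0.347, -0.009, 0.525, -0.048, -1]]]'

```text
time_s: 15.85
eef_pos: [0.5246, -0.2182, 0.2048]
orientation: [3.137, 1.053, 1.58]
contact_force: [-0.1, -0.4, -0.5]
finger_gap: 0.0853
```

Call:
drive_tool --plan '[[[0, 0, 0, 0, 0, 0, -1], [0, 0, 0, 0, 0, 0, -1]]]'

```text
time_s: 16.05
eef_pos: [0.5257, -0.21, 0.2045]
orientation: [-3.141, 1.045, 1.593]
contact_force: [1.2, 1.0, 0.8]
finger_gap: 0.0857
```

```bash
python3 gn.py .019
```

```text
t 16.05 q [ 0.2455  0.6443  0.4919  1.5704 -0.6785  1.4346  0.9752] tcp [ 0.5257 -0.21    0.2045] x [-0.0109  0.5015 -0.8651] y [ 0.9998  0.0211 -0.0004] z [ 0.0181 -0.8649 -0.5016] F [1.2353 0.9603 0.7591] gap 0.0857
shift [ 0.097 -0.001 -0.001] turn [-0.    -0.002  0.   ] or [3.142 0.001 0.003] | dist 0.097 ang 0
```

Call:
drive_tool --plan '[[[0.04, -0.001, -0.001, 0, 0, 0, -1], [0.08, -0.001, -0.001, 0, 0, 0, -1], [0.096, -0.001, -0.001, 0, 0, 0, -1], [0.096, -0.001, -0.001, 0, 0, 0, -1], [0.096, -0.001, -0.001, 0, 0, 0, -1]]]'

```text
time_s: 16.55
eef_pos: [0.5249, -0.1625, 0.1239]
orientation: [3.136, 1.048, 1.588]
contact_force: [0.3, -0.9, 0.2]
finger_gap: 0.0855
```

Call:
drive_tool --plan '[[[0, 0, 0, 0, 0, 0, 1], [0, 0, 0, 0, 0, 0, 1], [0, 0, 0, 0, 0, 0, 1], [0, 0, 0, 0, 0, 0, 1], [0, 0, 0, 0, 0, 0, 1]]]' --squeeze 70

```text
time_s: 17.05
eef_pos: [0.5247, -0.1631, 0.1234]
orientation: [3.135, 1.048, 1.586]
contact_force: [1.0, -2.5, 6.8]
finger_gap: 0.0423
```

```bash
python3 -c "from h import *
st()"
```

```text
t 17.05 q [ 0.2008  0.6965  0.4464  1.7002 -0.7448  1.2559  1.026 ] tcp [ 0.5247 -0.1631  0.1234] x [-0.0074  0.4992 -0.8664] y [0.9998 0.0202 0.0031] z [ 0.0191 -0.8662 -0.4993] F [ 1.0095 -2.477   6.7853] gap 0.0423
```

Call:
drive_tool --plan '[[[-0.017, 0, -0.01, 0, 0, 0, 1], [-0.04, 0, -0.023, 0, 0, 0, 1], [-0.08, 0, -0.046, 0, 0, 0, 1], [-0.12, 0, -0.069, 0, 0, 0, 1], [-0.16, 0, -0.092, 0, 0, 0, 1], [-0.165, 0, -0.095, 0, 0, 0, 1], [-0.165, 0, -0.095, 0, 0, 0, 1]]]'

```text
time_s: 17.75
eef_pos: [0.5238, -0.1626, 0.3145]
orientation: [3.135, 1.048, 1.587]
contact_force: [-0.5, -0.2, -2.6]
finger_gap: 0.0424
```

Run:
```python
from h import *
st(); goal([.632,.138,.29],[0,0,-1],[1,0,0],grasp=False)
```

```text
t 17.75 q [ 0.1494  0.4789  0.5184  1.546  -0.6303  1.551   0.8157] tcp [ 0.5238 -0.1626  0.3145] x [-0.0079  0.4989 -0.8666] y [0.9998 0.0215 0.0033] z [ 0.0203 -0.8664 -0.499 ] F [-0.4638 -0.1535 -2.6494] gap 0.0424
shift [ 0.17   0.115 -0.246] turn [ 0.022 -0.522  0.002] or [-3.014 -0.004 -0.806] | dist 0.320 ang 30
```

Call:
drive_tool --plan '[[[0.01, 0.01, -0.015, 0, -0.06, 0, 1], [0.025, 0.025, -0.05, 0, -0.15, 0, 1], [0.045, 0.045, -0.085, 0.01, -0.26, 0, 1], [0.07, 0.065, -0.12, 0.01, -0.36, 0, 1], [0.095, 0.085, -0.155, 0.02, -0.45, 0, 1], [0.12, 0.1, -0.19, 0.022, -0.522, 0.002, 1], [0.145, 0.11, -0.222, 0.022, -0.522, 0.002, 1], [0.168, 0.115, -0.246, 0.022, -0.522, 0.002, 1]]]'

```text
time_s: 18.55
eef_pos: [0.6307, 0.1421, 0.2877]
orientation: [-1.81, 1.563, 2.907]
contact_force: [-0.2, -0.3, -2.4]
finger_gap: 0.0428
```

Call:
drive_tool --plan '[[[0, 0, 0, 0, 0, 0, 1], [0, 0, 0, 0, 0, 0, 1]]]'

```text
time_s: 18.75
eef_pos: [0.6306, 0.1377, 0.288]
orientation: [-1.597, 1.563, 3.117]
contact_force: [0.2, -0.9, -2.4]
finger_gap: 0.0422
```

Run:
```python
from h import *
s=snap('side','s9'); st()
f=s['frame'][60:210,200:350]
cv2.imwrite('pics/k.png',cv2.resize(f,(600,600),interpolation=cv2.INTER_CUBIC))
m=cv2.inRange(cv2.cvtColor(s['frame'],cv2.COLOR_BGR2HSV),(10,100,40),(28,255,255))
for v in range(76,206,5):
    r=np.where(m[v,235:300])[0]+235; print(v,r.min() if len(r) else None,r.max() if len(r) else None,len(r))
```

```text
t 18.8 q [-0.6183  0.4937  0.5033  1.4638 -0.2442  1.2527 -0.0884] tcp [0.6311 0.136  0.2889] x [-0.0062  0.0001 -1.    ] y [ 1.     -0.0008 -0.0062] z [-0.0008 -1.     -0.0001] F [ 0.282  -1.0906 -2.1516] gap 0.0423
76 None None 0
81 235 267 14
86 255 272 18
91 255 272 18
96 256 272 17
101 254 297 24
106 254 299 35
111 254 299 31
116 255 299 25
121 255 297 20
126 255 291 24
131 255 291 37
136 256 290 35
141 262 290 29
146 263 289 27
151 268 285 18
156 260 275 16
161 255 279 25
166 251 279 29
171 249 281 33
176 250 280 31
181 251 280 30
186 251 280 30
191 251 279 29
196 252 299 33
201 257 299 23
```

View pics/k.png

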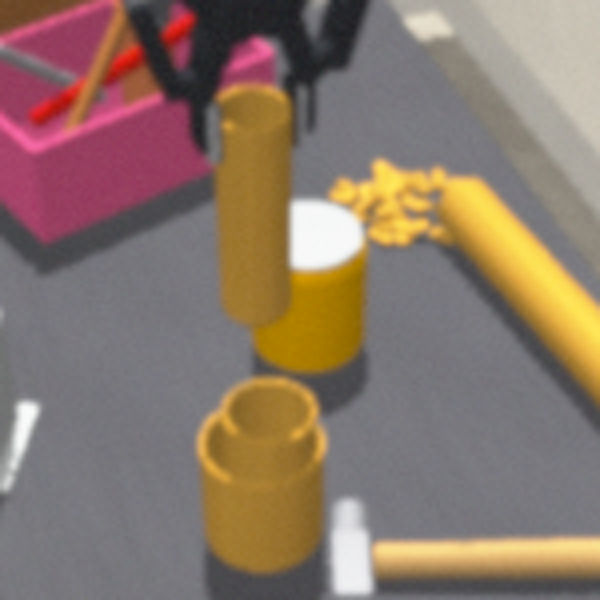

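Run:
```python
from h import *
s=load('s9')
print('mid mouth',onz(s,266.9,161.7,.122),'wide',onz(s,265,170.3,.09))
for dz in(-.006,0,.006): print('mouth',onz(s,263.1,86.5,.346+dz),'foot',onz(s,263.4,136.7,.200+dz))
```

```text
mid mouth [0.6376 0.1369 0.122 ] wide [0.6327 0.1398 0.09  ]
mouth [0.6358 0.1466 0.34  ] foot [0.6349 0.152  0.194 ]
mouth [0.6329 0.1377 0.346 ] foot [0.6326 0.145  0.2   ]
mouth [0.63   0.1288 0.352 ] foot [0.6304 0.1381 0.206 ]
```

Call:
drive_tool --plan '[[[0.02, 0.006, 0.003, 0, -0.006, 0, 1], [0.05, 0.006, 0.003, 0, 0, -0.006, 1], [0.065, 0.006, 0.003, 0, 0, -0.006, 1], [0.08, 0.006, 0.003, 0, 0, -0.006, 1], [0.095, 0.006, 0.003, 0, 0, -0.006, 1], [0.11, 0.006, 0.003, 0, 0, -0.006, 1], [0.11, 0.006, 0.003, 0, 0, -0.006, 1]]]'

```text
time_s: 19.5
eef_pos: [0.6364, 0.1345, 0.1781]
orientation: [-1.669, 1.558, 3.044]
contact_force: [-1.2, -0.1, -1.5]
finger_gap: 0.0421
```

Run:
```python
from h import *
s=snap('side','s10'); st()
cv2.imwrite('pics/l.png',cv2.resize(s['frame'][100:210,215:325],(600,600),interpolation=cv2.INTER_CUBIC))
g=cv2.cvtColor(s['frame'],cv2.COLOR_BGR2HSV)
m=cv2.inRange(g,(10,100,40),(28,255,255))
for v in range(120,206,5):
    r=np.where(m[v,235:300])[0]+235; print(v,r.min() if len(r) else None,r.max() if len(r) else None,len(r))
```

```text
t 19.55 q [-0.5849  0.6021  0.4638  1.5641 -0.2995  1.0567 -0.0404] tcp [0.6372 0.1346 0.1795] x [-0.0108  0.0016 -0.9999] y [ 0.9999  0.0001 -0.0108] z [ 0.0001 -1.     -0.0016] F [ 0.3801  0.0872 -1.3064] gap 0.0423
120 261 299 8
125 259 291 22
130 260 291 28
135 260 290 31
140 259 290 32
145 259 290 32
150 259 287 29
155 259 275 17
160 256 279 24
165 251 278 28
170 249 281 33
175 250 280 31
180 251 280 30
185 251 280 30
190 251 279 29
195 252 279 28
200 256 299 26
205 None None 0
```

Call:
drive_tool --plan '[[[0.015, 0, 0, 0, 0, 0, 1], [0.03, 0, 0, 0, 0, 0, 1], [0.045, 0, 0, 0, 0, 0, 1], [0.058, 0, 0, 0, 0, 0, 1], [0.068, 0, 0, 0, 0, 0, 1], [0.07, 0, 0, 0, 0, 0, 1], [0.07, 0, 0, 0, 0, 0, 1]]]'

```text
time_s: 20.25
eef_pos: [0.6372, 0.1347, 0.1101]
orientation: [-1.771, 1.561, 2.941]
contact_force: [-0.3, 0.1, -2.0]
finger_gap: 0.0424
```

Call:
drive_tool --plan '[[[0.004, 0, 0, 0, 0, 0, 1], [0.004, 0, 0, 0, 0, 0, 1]]]'

```text
time_s: 20.45
eef_pos: [0.6373, 0.1346, 0.1065]
orientation: [-1.8, 1.562, 2.912]
contact_force: [-0.4, -1.2, -2.5]
finger_gap: 0.0423
```

Call:
drive_tool --plan '[[[0.004, 0, 0, 0, 0, 0, 1], [0.004, 0, 0, 0, 0, 0, 1]]]'

```text
time_s: 20.65
eef_pos: [0.637, 0.1347, 0.1021]
orientation: [-1.79, 1.561, 2.923]
contact_force: [-0.5, -0.1, -2.3]
finger_gap: 0.0426
```

Call:
drive_tool --plan '[[[0.003, 0, 0, 0, 0, 0, 1], [0.003, 0, 0, 0, 0, 0, 1]]]'

```text
time_s: 20.85
eef_pos: [0.6369, 0.1348, 0.0991]
orientation: [-1.787, 1.561, 2.926]
contact_force: [-0.3, -0.1, -2.5]
finger_gap: 0.0425
```

Call:
drive_tool --plan '[[[0.003, 0, 0, 0, 0, 0, 1], [0.003, 0, 0, 0, 0, 0, 1]]]'

```text
time_s: 21.05
eef_pos: [0.6374, 0.1349, 0.0967]
orientation: [-1.841, 1.562, 2.872]
contact_force: [-0.2, -1.0, 1.1]
finger_gap: 0.0421
```

Call:
drive_tool --plan '[[[0.002, 0, 0, 0, 0, 0, 1], [0.002, 0, 0, 0, 0, 0, 1]]]'

```text
time_s: 21.25
eef_pos: [0.6379, 0.1353, 0.0965]
orientation: [-1.996, 1.562, 2.716]
contact_force: [-4.1, -0.3, 12.1]
finger_gap: 0.0421
```

Contact at the expected height (mouth ≈ 0.154). Release and retreat upward, then aside.

Call:
drive_tool --plan '[[[-0.002, 0, 0, 0, 0, 0, 0.5], [-0.002, 0, 0, 0, 0, 0, -0.3], [-0.002, 0, 0, 0, 0, 0, -1], [-0.002, 0, 0, 0, 0, 0, -1], [-0.04, 0, 0, 0, 0, 0, -1], [-0.09, 0, 0, 0, 0, 0, -1], [-0.14, 0, 0, 0, 0, 0, -1], [-0.19, 0, 0, 0, 0, 0, -1]]]'

```text
time_s: 22.05
eef_pos: [0.6386, 0.1343, 0.2863]
orientation: [-1.794, 1.562, 2.918]
contact_force: [1.1, 0.6, -0.1]
finger_gap: 0.0853
```

Call:
drive_tool --plan '[[[-0.02, 0, 0.05, 0, 0, 0, -1], [-0.02, 0, 0.1, 0, 0, 0, -1], [-0.02, 0, 0.15, 0, 0, 0, -1], [-0.02, 0, 0.2, 0, 0, 0, -1], [-0.02, 0, 0.25, 0, 0, 0, -1], [-0.02, 0, 0.3, 0, 0, 0, -1], [-0.02, 0, 0.3, 0, 0, 0, -1], [-0.02, 0, 0.3, 0, 0, 0, -1]]]'

```text
time_s: 22.85
eef_pos: [0.6385, -0.168, 0.3037]
orientation: [-1.731, 1.561, 2.977]
contact_force: [-0.1, 0.3, 0.2]
finger_gap: 0.0856
```

Run:
```python
from h import *
s=snap('side','s11'); t=snap('top','t11'); st()
a=np.hstack([cv2.resize(s['frame'][90:210,165:300],(450,400),interpolation=cv2.INTER_CUBIC),cv2.resize(t['frame'][175:295,130:235],(350,400),interpolation=cv2.INTER_CUBIC)])
cv2.imwrite('pics/m.png',a)
print(proj(s,[.6325,.1395,.154]),proj(s,[.6325,.1395,.122]),proj(s,[.6325,.1395,.09]),proj(t,[.6325,.1395,.154]))
```

```text
t 22.95 q [-0.1758  0.525   0.5594  1.3988 -0.2794  1.3068  0.3998] tcp [ 0.6394 -0.164   0.3035] x [-0.0092  0.0034 -1.    ] y [ 1.      0.0016 -0.0092] z [ 0.0016 -1.     -0.0034] F [-0.7781  0.7187  0.2153] gap 0.0851
[264.4653 152.2058] [264.7185 161.5071] [264.9607 170.4033] [216.9668 192.6766]
```

View pics/m.png

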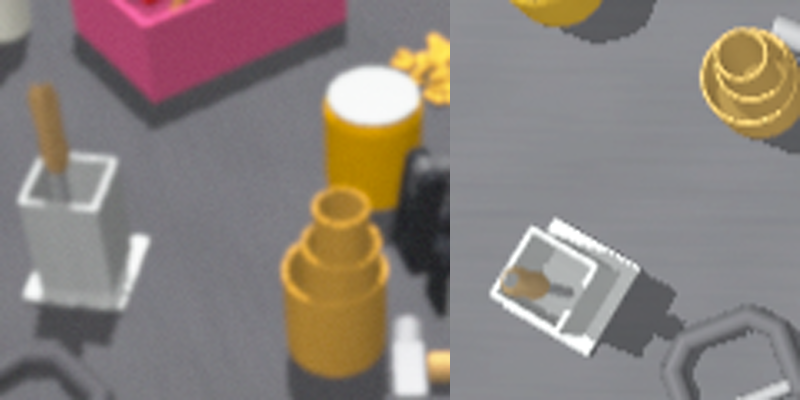

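```bash
python3 -c "
from plant import arm
print(arm.finish_job(), arm.get_state()['time_s'])"
```

```text
the job is handed in; nothing more can be done
the job is handed in; nothing more can be done
```

The job is done and handed in at about 23 s of robot time. The file stands in the square pot, the middle cup is nested in the wide cup, and the narrow cup is nested in the middle one. I did them in the order asked.

**Last checks:**
- The final side and top pictures show the file leaning in the pot with its handle up.
- All three cups stand upright. The narrow cup's mouth was within about 1 px in height of where full nesting would put it, about 2 px off-centre sideways. Both lowerings touched bottom at the expected height, with a highest reading of about 21 N.
- The wide cup was still where it began to within about 2 mm. In the last crops the tin, the visible part of the mallet and the pot look undisturbed. The flange, strip, jar and collar were outside those crops, so I did not re-check them.

**What failed or disagreed:**
- My first grasp at the file closed on nothing. In the pictures the fingertips sit about 28 mm short of the reported TCP along the tool. I allowed for that from then on, and the file did not look disturbed by the miss.
- The middle cup hung about 3° off upright in the grip; I corrected that before lowering it. It rests about 5 mm off-centre in the wide cup, which is within the play.

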